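# Reset the angle guide on the deli cutting board

## Task

Reset the cutting guide of the white sandwich board: loosen the bar-shaped clamp on top of its pivot by about 60 degrees counter-clockwise (seen from above), and only then swing the steel guide by its upright post until it points at the dark triangular index on the board. Then tighten the clamp by turning it back clockwise to its stop, with the guide left pointing at the index.

Things in the scene. Friction and masses are not known exactly. Their poses are not given: they have to be found in the camera images.
- board: White cutting board 400 x 440 mm, 20 mm thick, fixed; carries the mechanism. Origin on the counter straight under the guide's pivot; z up is the pivot axis; the board reaches 330 mm to -x, 70 mm to +x, 220 mm to each side (y). Not part of the job: a round black hold-down knob at (35, -165) mm, top 62 mm high, and a loose shaker 75 mm tall, 44 mm wide, near (30, 165) mm.
- clamp (a joint): Black bar 64 mm long, 14 wide, 26 tall, from 65 to 91 mm above the counter, centred on the pivot axis and turning about it. 0 rad = tight at its stop, bar along the board's x axis; grows counter-clockwise from above to 1.4 (0.2 N m; stays where left). Below 0.25 it counts as tight, beyond 0.6 as loose; the guide is to be swung only while it is loose. Steel hub below: 34 mm radius, up to 48 mm high.
- guide_post (a point): Grip of the guide: round black post 24 mm in diameter, 180 mm from the pivot, 56 to 100 mm above the counter; this point is on its axis, 80 mm up. The guide is a steel bar 12 mm thick, top 48 mm up, 235 mm long from the pivot; -x runs from the pivot along it, z up. It turns about the pivot up to 0.95 rad to each side of the board's -x; it takes 0.3 N m and stays where left.
- mark_tip (a point): Tip of the index: a flat dark steel triangle 2 mm thick, 35 mm long, 28 mm wide at its outer end, on the board beyond the guide's end, pointing at the pivot; tip 262 mm from the pivot, 22 mm above the counter. Its -x runs from the pivot through the tip: the guide is set when its x axis lines up with this one. It stays put. Short ticks every 15 degrees nearby are only a scale.

How it is judged:
On the way, in this order (a step that is already met when the one before it is completed fails the run):
1. the clamp is loosened by at least 0.6 rad while the guide is still where it was (post within 20 mm) (value of joint clamp above 0.6 rad and distance of guide_post from where it was at the start of the episode below 0.02 m), for 0.1 s.
2. with the clamp loose, the guide points at the index within 10 degrees (value of joint clamp above 0.5 rad and angle between the x axis of guide_post and the x axis of mark_tip, either way round below 0.175 rad), for 0.2 s.
At the end, for the whole second after the job is handed in: The guide points at the index within 10 degrees and the clamp is tight again, within 0.25 rad of its stop (value of joint clamp below 0.25 rad and angle between the x axis of guide_post and the x axis of mark_tip, either way round below 0.175 rad); the robot touches nothing.
It also fails if it takes over 56 s, if anything falls off the work surface, if the arm or the gripper's body presses on something with over 40 N, if the wrist force passes 120 N, or if a joint passes its speed limit or range.

## Robot

A 6-joint arm with a two-finger parallel gripper is mounted at the origin on the work surface. World frame = base frame: x ahead of the robot, y to its left, z up, the work surface at z = 0. Lengths are in m, angles in rad, forces in N, time in s.
With the tool pointing down it reaches from about 0.375 to 0.975 m from the base axis. Payload 3.8 kg.
Tool frame: the origin (TCP) lies at the very end of the fingers, on their centre line; the grasp point (between the pads) lies 19 mm behind it; z points along the fingers, y is the direction in which the jaws open and shut (so a half turn about z gives the same grasp; the last joint's range is limited). The gripper opens to 88 mm and grips with 3 to 60 N. Pads are 18 mm wide; open, the fingers measure 123 mm over their backs; the gripper's body (75 mm by 187 mm) begins 45 mm behind the grasp point.
Start: joints at [-1.293, 0.264, 1.604, -0, 1.274, -0.037], TCP at [0.209, -0.642, 0.239] pointing down, gripper open.
Joint ranges: [-2.63, 2.63], [-0.94, 2.18], [0.31, 2.57], [-1.31, 4.45], [0, 2.66], [-2.55, 2.55]. Speed limits (rad/s): [2.57, 2.57, 3.14, 3.14, 3.14, 3.14].

## Interface

Orientations are given as a rotation vector (axis times angle).
In Python, from station import env gives the robot as it stands. The module is installed in compiled form; this text tells all that it offers.
- The arm moves only by the tool step_arm, never from a script. Its argument "plan" is text: rows parted by semicolons, each of 7 numbers parted by spaces: the shift along the tool's x, y, z in mm, then the turn, a rotation vector about the tool's x, y, z in degrees, then the opening, from 0 (shut) to 1 (fully open). In form: dx dy dz ax ay az grip; .... A call has exactly 10 rows; each row shifts and turns the commanded pose from where the row before left it, along the tool's axes as they then stand; what a row does not reach is not made up. A row lasts 1/8 s, in which the tool goes at most 62.5 mm and 10.7 degrees, less where a joint would pass 70% of its speed; a pose out of reach is approached as far as the arm can. A call with a gripper value outside its range is refused whole. The fingers move at their own pace and stop on an object; the grip force is fixed at half the most. Time passes only in rows, so rows that do not move let the fingers close, or fill a call up. It gives the time, the measured TCP pose, the force and the opening at its end, in the units of the state.
- env.sense(): the state, without advancing time (a new reading comes with each control period).
- env.grab_frame(name): name is "scene" or "top" or "wrist"; returns a dict with "img" (400x640x3 uint8, blue, green, red), "mtx" (3x3 intrinsics, pixels), "R" (3x3) and "t" (3): a world point X has camera coordinates R X + t. Camera axes: x right, y down, z forward; pixel columns grow to the right and rows downward; lengths in m; the calibration is good to about 2 mm. A picture is of the moment at which its call begins. There is no depth.
- env.close_job(): hands the job in, once; it reports no verdict.
Trained networks look in a picture, given as the dict that the camera call returned (one of the last four; its "shot" number tells which), for a name from the list of things; names that differ only in an ending like _2 or _b are one class to them, and where a whole thing is asked for, a point or a joint stands for the part that bears it (a point fixed in the world has none). Each returns a list of dicts, best first, with "confidence" (0 to 1); they miss things now and then, are a little off and sometimes report something else, mostly with a low value. They report only what shows in the picture. A call takes as long as a camera call.
- env.boxes_of(picture, thing): "extent" ([centre column, centre row, width, height] in pixels, round what is visible of it).
- env.cut_out(picture, thing): "region" (400x640 bool, what is visible of it) and "extent" ([centre column, centre row, width, height] in pixels, round what is visible of it).
- env.mark_of(picture, thing): "pixel" ([column, row] in pixels: a listed point, or the origin of a listed thing).
The state is a dict: "time_s": time; "q": joint angles; "qvel": joint speeds; "tau": joint torques, N m; "tool_pos": TCP position; "tool_rot": TCP orientation; "ft_force": force on the tool from outside, world axes, zero at the start; "ft_torque": the same for the moment, N m; "width": opening from 0.0 (shut) to 1.0 (fully open).
Only numpy, scipy, OpenCV 4.12 (cv2) and the standard library are available. Lean on these libraries where they do the work, as an engineer would, in place of code of your own. Each camera call takes 0.05 s, during which the arm holds its last target. There are 200 camera calls.

## Working session

There is one attempt and no reset: what is moved stays moved. The work goes in short steps, Python scripts to look and compute and a tool call to move; the robot and the scene stay as the last step left them, time stands still between calls to the robot, and variables do not carry over. Pictures are saved under pics/ and viewed, about 8 in all and at most 12, crops included, and the job is handed in when it is done.

Besides the shell and the picture viewer there is one more tool, called after "Emit:" by a JSON object that holds its "op" and its "data". step_arm: Moves the arm, as the interface text tells. Its arguments: {"type":"object","properties":{"plan":{"type":"string"}},"required":["plan"]}

```bash
mkdir -p pics; cat > h.py <<'E'
import numpy as np, cv2
from station import env
def ray(f,p):
    d=np.linalg.inv(f["mtx"])@np.array([p[0],p[1],1.]); R=f["R"]
    return -R.T@f["t"], R.T@d
def at_z(f,p,z):
    c,d=ray(f,p); return c+d*(z-c[2])/d[2]
def proj(f,X):
    c=f["R"]@np.asarray(X,float)+f["t"]; u=f["mtx"]@c; return u[:2]/u[2]
Z=dict(board=0.0,clamp=.078,guide_post=.08,mark_tip=.022)
E
python3 - <<'E'
from h import *
s=env.sense(); print({k:np.round(v,3) for k,v in s.items()})
ims=[]
for n in ("scene","top"):
    f=env.grab_frame(n); cv2.imwrite(f"pics/{n}0.png",f["img"])
    print(n,"cam",np.round(-f["R"].T@f["t"],2))
    for k,z in Z.items():
        for r in env.mark_of(f,k)[:2]:
            print(n,k,round(r["confidence"],2),np.round(r["pixel"],1),np.round(at_z(f,r["pixel"],z),4))
E
```

```text
{'time_s': np.float64(0.0), 'q': array([-1.293,  0.265,  1.605, -0.   ,  1.274, -0.037]), 'qvel': array([-0.   ,  0.   ,  0.002, -0.001, -0.001, -0.001]), 'tau': array([ 3.0000e-03, -5.0210e+01, -3.5687e+01,  7.3000e-02,  2.9000e-02,
       -0.0000e+00]), 'tool_pos': array([ 0.209, -0.641,  0.237]), 'tool_rot': array([-3.101, -0.492,  0.   ]), 'ft_force': array([ 0.388, -0.457,  0.697]), 'ft_torque': array([-0.016, -0.018,  0.012]), 'width': np.float64(0.999)}
scene cam [0.99 0.34 0.57]
scene board 0.6 [220.8 286.5] [ 0.6862 -0.054   0.    ]Traceback (most recent call last):
  File "<stdin>", line 8, in <module>
ValueError: it knows: board, guide_post, mark_tip
```

```bash
python3 -c "
import cv2,numpy as np
cv2.imwrite('pics/both0.png',cv2.resize(np.vstack([cv2.imread('pics/scene0.png'),cv2.imread('pics/top0.png')]),(480,600),interpolation=cv2.INTER_AREA))"
```

```text
[ WARN:0@0.026] global loadsave.cpp:275 findDecoder imread_('pics/top0.png'): can't open/read file: check file path/integrity
Traceback (most recent call last):
ValueError: all the input arrays must have same number of dimensions, but the array at index 0 has 3 dimension(s) and the array at index 1 has 2 dimension(s)
```

```bash
python3 - <<'E'
from h import *
for n in ("scene","top"):
    f=env.grab_frame(n); cv2.imwrite(f"pics/{n}0.png",f["img"])
    print(n,"cam",np.round(-f["R"].T@f["t"],2))
    for k in ("board","guide_post","mark_tip"):
        for r in env.mark_of(f,k)[:2]:
            print(n,k,round(r["confidence"],2),np.round(r["pixel"],1),np.round(at_z(f,r["pixel"],Z[k]),4))
    for r in env.boxes_of(f,"clamp")[:2]:
        print(n,"clamp",round(r["confidence"],2),np.round(r["extent"],1),np.round(at_z(f,r["extent"][:2],.078),4))
E
```

```text
scene cam [0.99 0.34 0.57]
scene board 0.92 [223.5 286.9] [ 0.6843 -0.05    0.    ]
scene guide_post 0.83 [325.5 217.9] [0.5333 0.0401 0.08  ]
scene mark_tip 0.5 [263.7 171.9] [ 0.436  -0.1729  0.022 ]
scene clamp 0.77 [216.8 250.4  33.1  45.8] [ 0.6816 -0.0523  0.078 ]
top cam [0.45 0.01 0.74]
top guide_post 0.88 [299.2 199.7] [0.5361 0.0406 0.08  ]
top mark_tip 0.75 [445.  262.4] [ 0.45   -0.1673  0.022 ]
top clamp 0.7 [365.6  96.8  18.2  47. ] [ 0.6804 -0.0527  0.078 ]
```

View pics/top0.png

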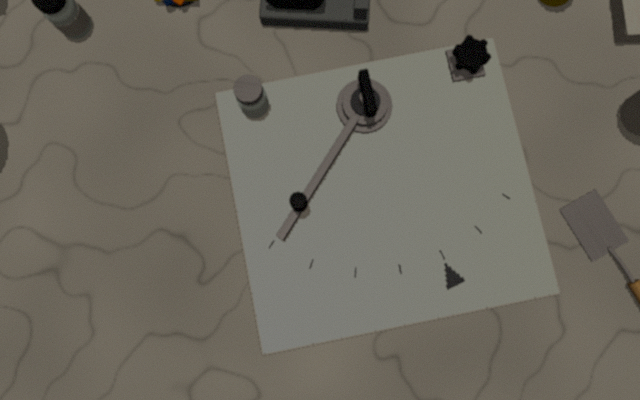

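View pics/scene0.png

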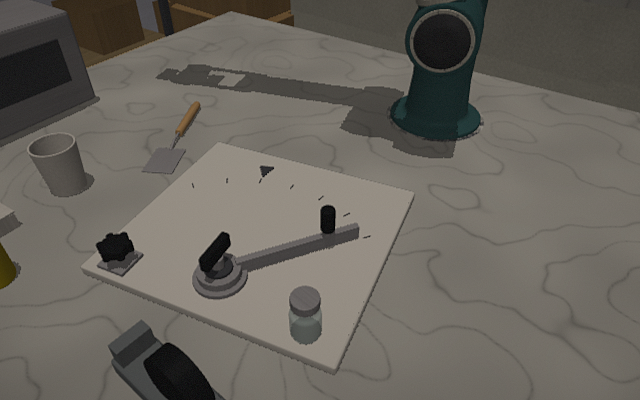

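```bash
python3 - <<'E'
from h import *
f=env.grab_frame("top")
C=[at_z(f,p,.02)[:2] for p in [(217,93),(494,40),(557,294),(263,354)]]
print(np.round(C,3))
d=[C[0]-C[3],C[1]-C[2]]; print("board x yaw",[np.degrees(np.arctan2(v[1],v[0])) for v in d], "y-90",[np.degrees(np.arctan2(v[1],v[0]))-90 for v in (C[0]-C[1],C[3]-C[2])])
g=cv2.cvtColor(f["img"],cv2.COLOR_BGR2GRAY)
for n in ("clamp","guide_post"):
  r=env.cut_out(f,n)[0]; m=r["region"]; ys,xs=np.nonzero(m)
  print(n,r["confidence"],m.sum(),xs.min(),xs.max(),ys.min(),ys.max())
piv=np.array([.681,-.0525])
# hub-based pivot: fit to base disc
pm=np.array([.535,.0404]); mk=[at_z(f,p,.022)[:2] for p in [(444,263),(454,282)]]
print("mk",np.round(mk,4))
for n,p in (("post",pm),("tip",mk[0]),("tric",mk[1])):
  v=piv-p; print(n,np.linalg.norm(v),np.degrees(np.arctan2(v[1],v[0])))
crop=cv2.resize(f["img"][30:300,200:520],None,fx=2.2,fy=2.2,interpolation=cv2.INTER_CUBIC)
cv2.imwrite("pics/c.png",cv2.convertScaleAbs(crop,alpha=1.6))
E
```

```text
[[ 0.71   0.168]
 [ 0.789 -0.257]
 [ 0.403 -0.326]
 [ 0.323  0.096]]
board x yaw [np.float64(10.606808686491798), np.float64(10.152973511274695)] y-90 [np.float64(10.521815493105407), np.float64(10.784839427218458)]
clamp 0.58 615 358 376 69 117
guide_post 0.66 2629 276 387 82 239
mk [[ 0.4491 -0.1658]
 [ 0.4219 -0.1791]]
post 0.17305031060359297 -32.468652921993474
tip 0.2580979792759399 26.049947215492733
tric 0.2883980431121841 26.031182222319448
```

View pics/c.png

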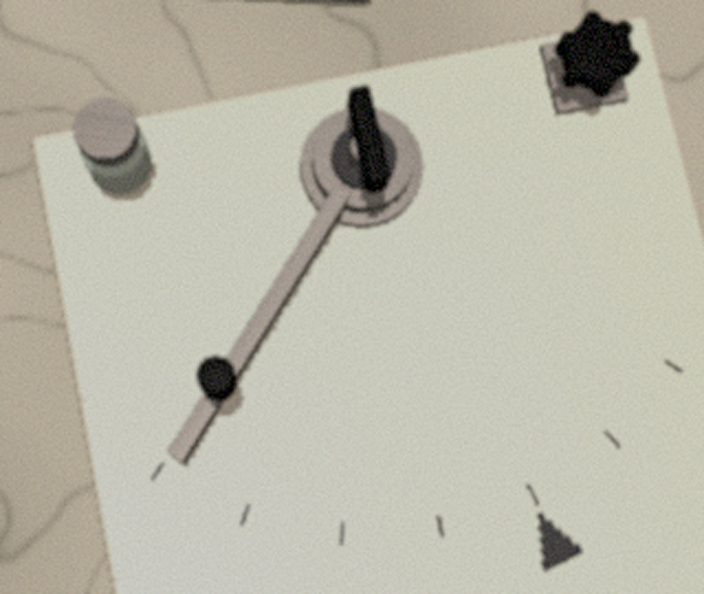

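Emit:
{"op": "step_arm", "data": {"plan": "40 -26 2 0 0 0 1; 40 -26 2 0 0 0 1; 40 -26 2 0 0 0 1; 40 -26 2 0 0 0 1; 40 -26 2 0 0 0 1; 40 -26 2 0 0 0 1; 40 -26 2 0 0 0 1; 40 -26 2 0 0 0 1; 40 -26 2 0 0 0 1; 40 -26 2 0 0 0 1"}}

```text
time_s: 2.0
tool_pos: [0.5098, -0.2695, 0.219]
tool_rot: [3.102, 0.492, 0.001]
ft_force: [1.0, -0.3, 0.5]
width: 1.002
```

Emit:
{"op": "step_arm", "data": {"plan": "40 -26 2 0 0 0 1; 40 -26 2 0 0 0 1; 40 -26 2 0 0 0 1; 40 -26 2 0 0 0 1; 40 -26 2 0 0 0 1; 33 -21 2 0 0 0 1; 0 0 0 0 0 7.5 0.6; 0 0 0 0 0 0 0.6; 0 0 0 0 0 0 0.6; 0 0 0 0 0 0 0.6"}}

```text
time_s: 3.25
tool_pos: [0.6834, -0.0556, 0.2069]
tool_rot: [3.128, 0.289, 0.0]
ft_force: [-1.0, 0.0, -1.0]
width: 0.604
```

```bash
cat >> h.py <<'E'
from scipy.spatial.transform import Rotation as Ro
def st():
    s=env.sense(); R=Ro.from_rotvec(s["tool_rot"]).as_matrix()
    print("t",round(float(s["time_s"]),2),"tcp",np.round(s["tool_pos"],4),"xyaw",round(np.degrees(np.arctan2(R[1,0],R[0,0])),2),"tilt",np.round(R[:2,2],3),"w",round(float(s["width"]),3),"F",np.round(s["ft_force"],1),"q",np.round(s["q"],2))
    return s,R
E
python3 - <<'E'
from h import *
s,R=st()
f=env.grab_frame("wrist"); cv2.imwrite("pics/w1.png",f["img"])
for r in env.boxes_of(f,"clamp")[:2]: print(r["confidence"],r["extent"],at_z(f,r["extent"][:2],.091))
r=env.cut_out(f,"clamp")
if r:
  m=r[0]["region"]; ys,xs=np.nonzero(m); c,sz,a=cv2.minAreaRect(np.c_[xs,ys].astype(np.float32)); b=cv2.boxPoints((c,sz,a)); print(np.round([at_z(f,p,.091)[:2] for p in b],4), np.round(b))
for k in ("board","guide_post","mark_tip"):
  for r in env.mark_of(f,k)[:1]: print(k,r["confidence"],r["pixel"],at_z(f,r["pixel"],Z[k]))
E
```

```text
t 3.25 tcp [ 0.6834 -0.0556  0.2069] xyaw 10.55 tilt [ 0. -0.] w 0.604 F [-1.  0. -1.] q [-0.12  0.3   1.61  0.    1.22  1.27]
0.72 [319.9, 188.4, 23.0, 79.1] [ 0.68811148 -0.05382827  0.091     ]
[[ 0.7178 -0.0397]
 [ 0.7209 -0.0567]
 [ 0.6572 -0.0689]
 [ 0.6539 -0.0508]] [[309. 149.]
 [331. 149.]
 [331. 227.]
 [309. 227.]]
board 0.71 [319.6, 168.6] [ 0.68806278 -0.05297811  0.        ]
```

View pics/w1.png

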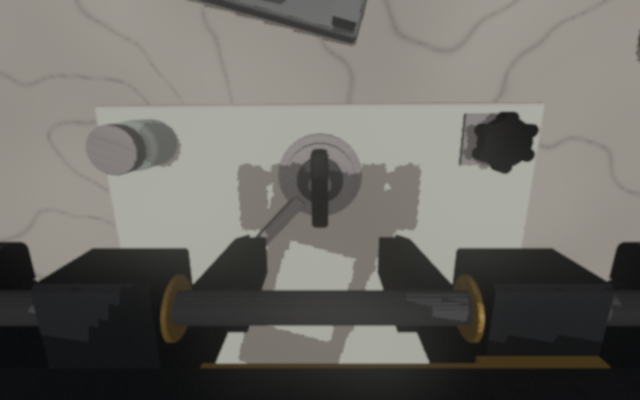

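Emit:
{"op": "step_arm", "data": {"plan": "3 1 15 0 0 0 0.6; 0 0 20 0 0 0 0.6; 0 0 20 0 0 0 0.6; 0 0 20 0 0 0 0.6; 0 0 20 0 0 0 0.6; 0 0 20 0 0 0 0.6; 0 0 15 0 0 0 0.6; 0 0 9 0 0 0 0.6; 0 0 0 0 0 0 0.6; 0 0 0 0 0 0 0.6"}}

```text
time_s: 4.8
tool_pos: [0.6875, -0.0556, 0.0686]
tool_rot: [3.128, 0.288, 0.002]
ft_force: [-0.3, 0.7, 0.2]
width: 0.6
```

Emit:
{"op": "step_arm", "data": {"plan": "0 0 0 0 0 0 0.1; 0 0 0 0 0 0 0; 0 0 0 0 0 0 0; 0 0 0 0 0 0 0; 0 0 0 0 0 0 0; 0 0 0 0 0 0 0; 0 0 0 0 0 0 0; 0 0 0 0 0 0 0; 0 0 0 0 0 0 0; 0 0 0 0 0 0 0"}}

```text
time_s: 6.05
tool_pos: [0.6863, -0.0528, 0.0679]
tool_rot: [-3.125, -0.288, 0.001]
ft_force: [-0.9, 7.3, 2.7]
width: 0.159
```

```bash
python3 -c "
from h import *
st()"
```

```text
t 6.05 tcp [ 0.6863 -0.0528  0.0679] xyaw 10.55 tilt [-0.001  0.004] w 0.159 F [-0.9  7.3  2.7] q [-0.11  0.43  1.71  0.    1.    1.27]
```

Emit:
{"op": "step_arm", "data": {"plan": "0 -3 0 0 0 0 0; 0 0 0 0 0 -7 0; 0 0 0 0 0 -7 0; 0 0 0 0 0 -7 0; 0 0 0 0 0 -7 0; 0 0 0 0 0 -7 0; 0 0 0 0 0 -7 0; 0 0 0 0 0 -7 0; 0 0 0 0 0 -7 0; 0 0 0 0 0 -6 0"}}

```text
time_s: 7.3
tool_pos: [0.6856, -0.0518, 0.0679]
tool_rot: [-2.529, -1.861, 0.001]
ft_force: [-2.9, 2.8, 3.1]
width: 0.155
```

```bash
python3 -c "
from h import *
st()"
```

```text
t 7.3 tcp [ 0.6856 -0.0518  0.0679] xyaw 72.68 tilt [-0.001  0.001] w 0.155 F [-2.9  2.8  3.1] q [-0.11  0.43  1.72  0.    1.    0.19]
```

Emit:
{"op": "step_arm", "data": {"plan": "0 0 0 0 0 0 0.6; 0 0 0 0 0 0 0.6; 0 0 0 0 0 0 0.6; 0 0 0 0 0 0 0.6; 0 0 -20 0 0 0 0.6; 0 0 -25 0 0 0 0.6; 0 0 -25 0 0 0 0.6; 0 0 -25 0 0 0 0.6; 0 0 0 0 0 0 0.6; 0 0 0 0 0 0 0.6"}}

```text
time_s: 8.55
tool_pos: [0.686, -0.0525, 0.1627]
tool_rot: [2.533, 1.858, 0.0]
ft_force: [-0.3, 0.2, -0.5]
width: 0.597
```

```bash
python3 - <<'E'
from h import *
s,R=st()
for n in ("scene","top","wrist"):
    f=env.grab_frame(n); cv2.imwrite(f"pics/{n}2.png",f["img"])
    for k in ("board","guide_post","mark_tip"):
        for r in env.mark_of(f,k)[:1]:
            print(n,k,round(r["confidence"],2),np.round(r["pixel"],1),np.round(at_z(f,r["pixel"],Z[k]),4))
    for r in env.cut_out(f,"clamp")[:1]:
        ys,xs=np.nonzero(r["region"]); P=np.array([at_z(f,p,.085)[:2] for p in zip(xs,ys)]); w,V=np.linalg.eigh(np.cov(P.T)); print(n,"clamp",r["confidence"],P.mean(0),np.degrees(np.arctan2(*V[::-1,1])))
E
```

```text
t 8.55 tcp [ 0.686  -0.0525  0.1627] xyaw 72.53 tilt [ 0. -0.] w 0.597 F [-0.3  0.2 -0.5] q [-0.11  0.34  1.65 -0.    1.15  0.19]
scene board 0.64 [222.3 286.1] [ 0.6842 -0.0526  0.    ]
scene guide_post 0.89 [322.9 219.8] [0.5393 0.0392 0.08  ]
scene mark_tip 0.44 [263.3 174.9] [ 0.4441 -0.1671  0.022 ]
scene clamp 0.79 [ 0.69103269 -0.04698136] 65.17300575053324
wrist board 0.78 [320.8 178.9] [ 0.686  -0.0502  0.    ]
wrist guide_post 0.88 [ 65.2 144.1] [0.5327 0.0412 0.08  ]
wrist clamp 0.6 [ 0.68612481 -0.05196157] 72.68566581457063
```

View pics/scene2.png

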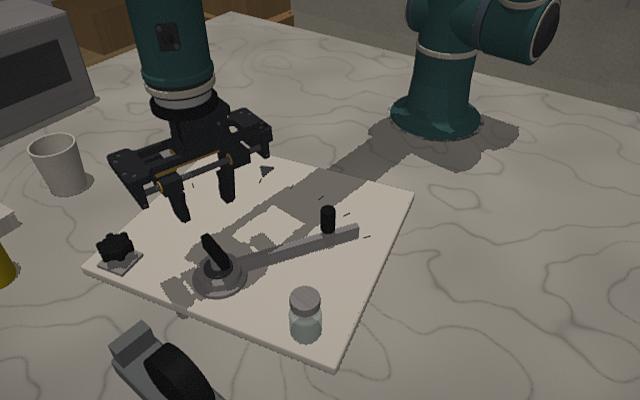

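Emit:
{"op": "step_arm", "data": {"plan": "8.5 -34.5 0 0 0 0 0.8; 8.5 -34.5 0 0 0 0 0.8; 9 -34.5 0 0 0 0 0.8; 9 -34.5 0 0 0 0 0.8; 8.5 -35 0 0 0 0 0.8; 0 0 0 0 0 7 0.8; 0 0 0 0 0 7 0.8; 0 0 0 0 0 0 0.8; 0 0 0 0 0 0 0.8; 0 0 0 0 0 0 0.8"}}

```text
time_s: 10.55
tool_pos: [0.5343, 0.0408, 0.1627]
tool_rot: [-2.74, -1.537, -0.0]
ft_force: [-0.4, -0.4, 0.1]
width: 0.801
```

```bash
python3 - <<'E'
from h import *
s,R=st()
f=env.grab_frame("wrist"); cv2.imwrite("pics/w3.png",f["img"])
for r in env.mark_of(f,"guide_post")[:1]:
    p=at_z(f,r["pixel"],.08); print(r["confidence"],r["pixel"],p,"tool shift mm",R.T@(p-s["tool_pos"])*1e3)
E
```

```text
t 10.55 tcp [0.5343 0.0408 0.1627] xyaw 58.59 tilt [0. 0.] w 0.801 F [-0.4 -0.4  0.1] q [0.03 0.06 1.98 0.   1.1  0.58]
0.63 [319.8, 204.6] [0.53355459 0.04160148 0.08      ] tool shift mm [ 0.27127784 -1.07864844 82.70423144]
```

View pics/w3.png

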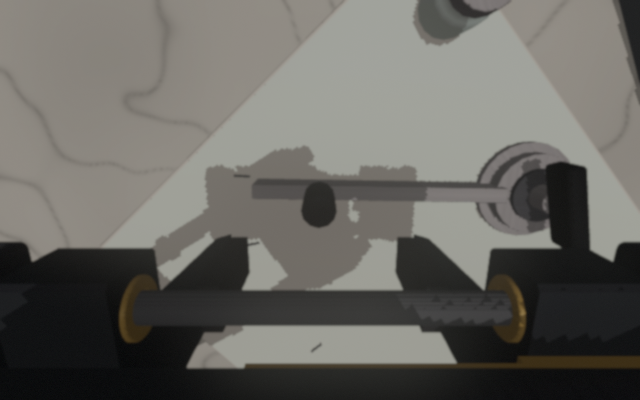

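Emit:
{"op": "step_arm", "data": {"plan": "0 -1 20 0 0 0 0.8; 0 0 25 0 0 0 0.8; 0 0 25 0 0 0 0.8; 0 0 15 0 0 0 0.8; 0 0 9 0 0 0 0.8; 0 0 0 0 0 0 0; 0 0 0 0 0 0 0; 0 0 0 0 0 0 0; 0 0 0 0 0 0 0; 0 0 0 0 0 0 0"}}

```text
time_s: 11.9
tool_pos: [0.5323, 0.0422, 0.0689]
tool_rot: [-2.739, -1.534, 0.002]
ft_force: [0.2, 0.3, 7.0]
width: 0.26
```

```bash
python3 -c "
from h import *
s,R=st()
f=env.grab_frame('top')
p=s['tool_pos'][:2]
for r in env.mark_of(f,'mark_tip')[:1]: print(at_z(f,r['pixel'],.022))
for v in ([.686,-.052],[.685,-.053]):
  d=np.array(v)-p; print(np.hypot(*d),np.degrees(np.arctan2(d[1],d[0])))"
```

```text
t 11.9 tcp [0.5323 0.0422 0.0689] xyaw 58.49 tilt [-0.003  0.001] w 0.26 F [0.2 0.3 7. ] q [0.03 0.17 2.06 0.   0.92 0.58]
[ 0.45096173 -0.16881117  0.022     ]
0.18027338977992743 -31.48590310300702
0.17994816361961488 -31.9237278311027
```

Emit:
{"op": "step_arm", "data": {"plan": "-18.1 0.9 0 0 0 -5.75 0; -18.1 0.9 0 0 0 -5.75 0; -18.1 0.9 0 0 0 -5.75 0; -18.1 0.9 0 0 0 -5.75 0; -18.1 0.9 0 0 0 -5.75 0; -18.1 0.9 0 0 0 -5.75 0; -18.1 0.9 0 0 0 -5.75 0; -18.1 0.9 0 0 0 -5.75 0; -18.1 0.9 0 0 0 -5.75 0; -18.1 0.9 0 0 0 -5.75 0"}}

```text
time_s: 13.25
tool_pos: [0.5238, -0.1327, 0.069]
tool_rot: [-1.657, -2.666, 0.002]
ft_force: [-2.8, 0.6, 4.2]
width: 0.262
```

```bash
python3 -c "
from h import *
s,R=st()
p=s['tool_pos'][:2]
d=np.array([.686,-.052])-p; print(np.hypot(*d),np.degrees(np.arctan2(d[1],d[0])))"
```

```text
t 13.25 tcp [ 0.5238 -0.1327  0.069 ] xyaw 116.26 tilt [-0.003  0.   ] w 0.262 F [-2.8  0.6  4.2] q [-0.29  0.18  2.04 -0.    0.92 -0.75]
0.1811750722053563 26.43900202256766
```

Emit:
{"op": "step_arm", "data": {"plan": "0 0 0 0 0 0 0; 0 0 0 0 0 0 0.8; 0 0 0 0 0 0 0.8; 0 0 0 0 0 0 0.8; 0 0 0 0 0 0 0.8; 0 0 -20 0 0 0 0.8; 0 0 -25 0 0 0 0.8; 0 0 -25 0 0 0 0.8; 0 0 -25 0 0 0 0.8; 0 0 0 0 0 0 0.8"}}

```text
time_s: 14.5
tool_pos: [0.5269, -0.1326, 0.166]
tool_rot: [1.661, 2.661, 0.002]
ft_force: [-0.2, 0.5, -0.4]
width: 0.799
```

```bash
python3 - <<'E'
from h import *
s,R=st()
for n in ("scene","top","wrist"):
    f=env.grab_frame(n); cv2.imwrite(f"pics/{n}4.png",f["img"])
    for k in ("board","guide_post","mark_tip"):
        for r in env.mark_of(f,k)[:1]:
            p=at_z(f,r["pixel"],Z[k]); d=np.array([.686,-.052])-p[:2]
            print(n,k,round(r["confidence"],2),np.round(r["pixel"],1),np.round(p,4),np.degrees(np.arctan2(d[1],d[0])))
a=cv2.imread("pics/scene4.png")[100:340,60:440]; cv2.imwrite("pics/s4c.png",cv2.convertScaleAbs(cv2.resize(a,None,fx=2,fy=2),alpha=1.5))
E
```

```text
t 14.5 tcp [ 0.5269 -0.1326  0.166 ] xyaw 116.05 tilt [ 0.005 -0.001] w 0.799 F [-0.2  0.5 -0.4] q [-0.29  0.07  1.97  0.    1.1  -0.75]
scene board 0.93 [220.9 284.9] [ 0.6837 -0.0561  0.    ] 61.07779464814377
scene guide_post 0.98 [244.  178.4] [ 0.5288 -0.1347  0.08  ] 27.745330781777433
scene mark_tip 0.43 [262.7 175.6] [ 0.4466 -0.1666  0.022 ] 25.578966496777973
top board 0.96 [363.5 108.3] [ 0.6891 -0.0562  0.    ] 126.77428687463485
top guide_post 0.69 [428.7 207.2] [ 0.5241 -0.1343  0.08  ] 26.931625197803797
top mark_tip 0.8 [445.9 262.1] [ 0.4504 -0.1686  0.022 ] 26.33828916963101
wrist board 0.82 [510.2 182.4] [ 0.685 -0.055  0.   ] 71.49403718768205
wrist guide_post 0.87 [321.9 206.2] [ 0.5244 -0.1331  0.08  ] 26.662563881615647
wrist mark_tip 0.81 [227.5 181.3] [ 0.4471 -0.1645  0.022 ] 25.20943086220489
```

View pics/s4c.png

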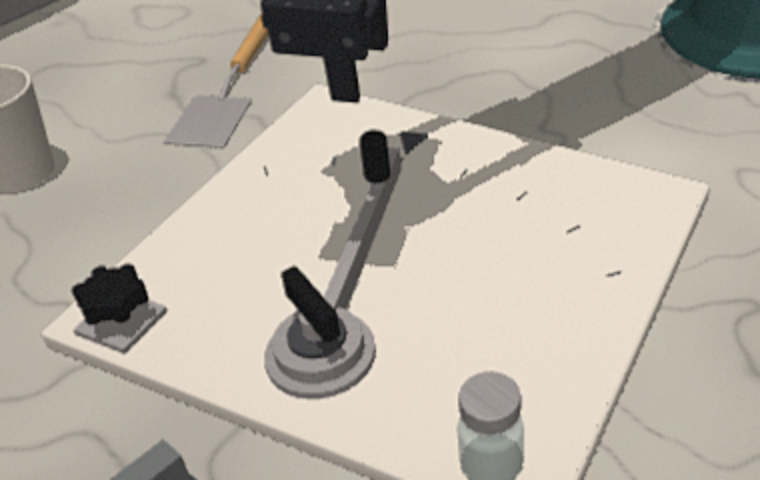

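Emit:
{"op": "step_arm", "data": {"plan": "0.5 35.5 0 0 0 0 0.6; 0.5 35.5 0 0 0 0 0.6; 0.5 35.5 0 0 0 0 0.6; 0.5 35.5 0 0 0 0 0.6; 0.5 36 0 0 0 0 0.6; 0 0 0 0 0 8.7 0.6; 0 0 0 0 0 8.7 0.6; 0 0 0 0 0 8.7 0.6; 0 0 0 0 0 8.7 0.6; 0 0 0 0 0 8.7 0.6"}}

```text
time_s: 16.35
tool_pos: [0.6839, -0.0518, 0.1635]
tool_rot: [-2.538, -1.852, 0.0]
ft_force: [0.1, -0.3, 0.4]
width: 0.601
```

```bash
python3 - <<'E'
from h import *
s,R=st()
print("shift mm",R.T@(np.array([.686,-.0522,.068])-s["tool_pos"])*1e3)
f=env.grab_frame("wrist"); cv2.imwrite("pics/w5.png",f["img"])
for r in env.cut_out(f,"clamp")[:1]:
        ys,xs=np.nonzero(r["region"]); P=np.array([at_z(f,p,.085)[:2] for p in zip(xs,ys)]); w,V=np.linalg.eigh(np.cov(P.T)); print("clamp",r["confidence"],P.mean(0),np.degrees(np.arctan2(*V[::-1,1])))
E
```

```text
t 16.35 tcp [ 0.6839 -0.0518  0.1635] xyaw 72.24 tilt [-0.  0.] w 0.601 F [ 0.1 -0.3  0.4] q [-0.11  0.34  1.65  0.    1.15  0.2 ]
shift mm [ 0.24877645  2.1220171  95.49094854]
clamp 0.64 [ 0.68635506 -0.05138228] 72.64097347584172
```

Emit:
{"op": "step_arm", "data": {"plan": "0 2 20 0 0 0 0.6; 0 0 25 0 0 0 0.6; 0 0 25 0 0 0 0.6; 0 0 15 0 0 0 0.6; 0 0 10 0 0 0 0.6; 0 0 0 0 0 0 0; 0 0 0 0 0 0 0; 0 0 0 0 0 0 0; 0 0 0 0 0 0 0; 0 0 0 0 0 0 0"}}

```text
time_s: 17.7
tool_pos: [0.6854, -0.0521, 0.0695]
tool_rot: [-2.532, -1.858, 0.001]
ft_force: [-3.8, 0.6, 5.1]
width: 0.153
```

```bash
python3 -c "
from h import *
st()"
```

```text
t 17.7 tcp [ 0.6854 -0.0521  0.0695] xyaw 72.55 tilt [-0.001  0.   ] w 0.153 F [-3.8  0.6  5.1] q [-0.11  0.43  1.72  0.    1.    0.19]
```

Emit:
{"op": "step_arm", "data": {"plan": "0 0 0 0 0 7 0; 0 0 0 0 0 7 0; 0 0 0 0 0 7 0; 0 0 0 0 0 7 0; 0 0 0 0 0 7 0; 0 0 0 0 0 7 0; 0 0 0 0 0 7 0; 0 0 0 0 0 7 0; 0 0 0 0 0 5 0; 0 0 0 0 0 0.5 0"}}

```text
time_s: 18.95
tool_pos: [0.686, -0.0527, 0.0695]
tool_rot: [3.126, 0.303, 0.001]
ft_force: [-2.3, -1.7, 5.2]
width: 0.155
```

```bash
python3 -c "
from h import *
s,R=st();print(s['ft_torque'])"
```

```text
t 18.95 tcp [ 0.686  -0.0527  0.0695] xyaw 11.08 tilt [ 0.001 -0.001] w 0.155 F [-2.3 -1.7  5.2] q [-0.11  0.43  1.72 -0.    1.    1.26]
[-0.09110434  0.45774311  0.14473638]
```

Clamp is back to about its stop. I release it, lift, and check.

Emit:
{"op": "step_arm", "data": {"plan": "0 0 0 0 0 0 0.6; 0 0 0 0 0 0 0.6; 0 0 0 0 0 0 0.6; 0 0 0 0 0 0 0.6; 0 0 -20 0 0 0 0.6; 0 0 -30 0 0 0 0.6; 0 0 -30 0 0 0 0.6; 0 0 -30 0 0 0 0.6; 0 0 -20 0 0 0 0.6; 0 0 0 0 0 0 0.6"}}

```text
time_s: 20.2
tool_pos: [0.6874, -0.0526, 0.2019]
tool_rot: [3.126, 0.302, 0.008]
ft_force: [-0.0, 0.5, -0.1]
width: 0.6
```

```bash
python3 - <<'E'
from h import *
s,R=st()
for n in ("wrist","scene","top"):
    f=env.grab_frame(n); cv2.imwrite(f"pics/{n}6.png",f["img"])
    for k in ("guide_post","mark_tip"):
        for r in env.mark_of(f,k)[:1]:
            p=at_z(f,r["pixel"],Z[k]); d=np.array([.686,-.0525])-p[:2]
            print(n,k,round(r["confidence"],2),np.round(r["pixel"],1),np.round(p,4),np.degrees(np.arctan2(d[1],d[0])))
    for r in env.cut_out(f,"clamp")[:1]:
        ys,xs=np.nonzero(r["region"]); P=np.array([at_z(f,p,.085)[:2] for p in zip(xs,ys)]); w,V=np.linalg.eigh(np.cov(P.T)); print(n,"clamp",r["confidence"],P.mean(0),np.degrees(np.arctan2(*V[::-1,1])))
a=cv2.imread("pics/scene6.png")[100:340,60:440]; cv2.imwrite("pics/s6c.png",cv2.convertScaleAbs(cv2.resize(a,None,fx=2,fy=2),alpha=1.5))
E
```

```text
t 20.2 tcp [ 0.6874 -0.0526  0.2019] xyaw 11.04 tilt [ 0.005 -0.001] w 0.6 F [-0.   0.5 -0.1] q [-0.11  0.31  1.61  0.    1.21  1.27]
wrist guide_post 0.82 [371.2 368.5] [ 0.525  -0.1335  0.08  ] 26.709183174292328
wrist clamp 0.64 [ 0.68697978 -0.05380509] -168.77342857951086
scene guide_post 0.56 [242.6 177.5] [ 0.5283 -0.1384  0.08  ] 28.5832591277034
scene mark_tip 0.66 [266.5 175.8] [ 0.4428 -0.16    0.022 ] 23.85549564735027
scene clamp 0.95 [ 0.69152551 -0.04581153] -156.01287349823016
```

View pics/s6c.png

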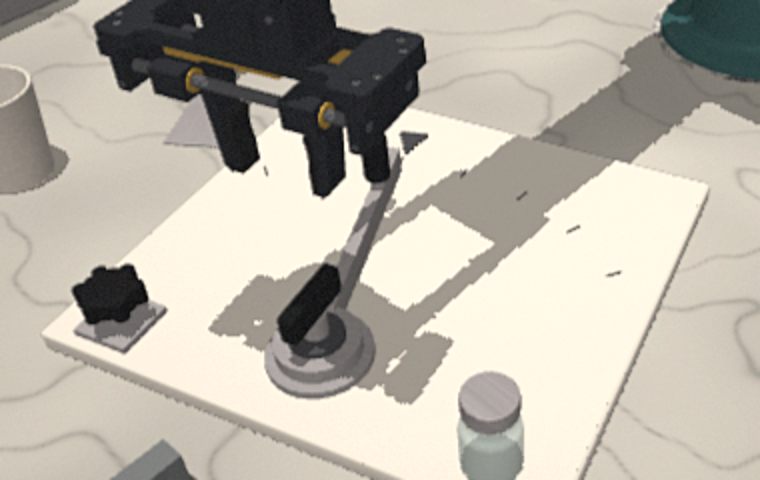

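```bash
python3 -c "
from station import env
print(env.close_job())"
```

```text
the job is handed in; nothing more can be done
None
```

I reset the cutting guide and handed the job in at about 20 s of the 56 s allowed. No verdict was reported.

- **Loosening:** I gripped the clamp bar and turned it about 62° counter-clockwise. A picture afterwards showed the guide had not moved.
- **Swinging:** I gripped the post and swung the guide about 57.5° along its arc.
- **Tightening:** I turned the clamp back about 61.5° clockwise, released it and lifted clear.

**Last checks:**
- **Clamp:** the bar lies at about 11.2° in the wrist picture. The board's x axis is at about 10.5°, so the clamp is about 0.7° (0.01 rad) from its stop.
- **Guide:** after the tightening, the wrist camera puts it at about 26.7°. The index lies at about 25–26° by the top and wrist views taken after the swing, so the error is about 1°.
- **Contact:** the gripper is open at about 0.20 m height and the wrist force is near zero, so nothing is touched.

**Disagreements:** The final scene-camera estimates were coarser. They put the guide at 28.6° and the index at 23.9°, a gap of about 5°, which is still within the 10° limit. The scene camera's clamp angle was also well off, at about 24°. I put that down to its slanted view, since it also read about 7° off on the loosened clamp. The top camera gave no final reading because it found neither the post nor the index, probably because the arm was in the way.

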